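# Tins back in the rack, labels out

### The job

Put both pantry tins back in the wooden rack side by side, upright, each label facing squarely out of the rack's open front; press first the green tin and then the blue one back against the rear rail, with a steady push of about ten newtons for about half a second each, and leave both flush with it. Set them down gently, without dropping or toppling them, let go, and leave the other things on the slab where they are.

Things in the scene. Friction and masses are not known exactly. Their poses are not given: they have to be found in the camera images.
- green_tin_mid (a point): green pantry tin, square prism 56 x 56 x 116 mm tall, 0.28 to 0.5 kg. Its -x side carries a cream label with a red band and yellow cross, and a cream tab of the label shows on that edge of the lid; other sides plain. Point: the tin's centre (58 mm from either end, 28 mm from each side); z points to the lid, -x to the label. Starts lying label up, lid roughly to the left (+y).
- green_tin_back (a point): middle of the green tin's plain back (opposite the label), 28 mm from its centre; +x points out of the back
- blue_tin_mid (a point): blue pantry tin, square prism 56 x 56 x 116 mm tall, 0.28 to 0.5 kg. Its -x side carries a cream label with an orange band and yellow cross, and a cream tab of the label shows on that edge of the lid; other sides plain. Point: the tin's centre (58 mm from either end, 28 mm from each side); z points to the lid, -x to the label. Starts standing, label turned any way.
- blue_tin_back (a point): middle of the blue tin's plain back (opposite the label), 28 mm from its centre; +x points out of the back
- rack_stop (a point): point on the rack's floor (10 mm above the slab, 40 mm above the table) at the foot of the rear rail's inner face, at mid-width; +x points into the rail, -x out of the open front, y along the rail, z up
- slab: marble slab, 600 x 980 mm, 30 mm thick, fixed on the table (table top at z = 0, so the slab's top is at z = 0.03); origin under its centre. A fixed pasta machine 150 mm high stands at its far edge
- glass_dish: small clear glass dish, 84 mm across, 35 mm high; origin under its centre
- silicone_scraper: green silicone scraper lying flat, 195 mm long along x, up to 50 mm wide, 12 mm high; blade at +x; origin on its underside, near mid-length
- bench_scraper: stainless bench scraper lying flat, 117 mm (x) by 150 mm (y), with a dark wooden handle 22 mm high on the -x edge; origin on its underside
- timer: round red plastic timer, 72 mm across, 44 mm high with its white button; origin under its centre
- jar: amber glass jar with a steel cap, 72 mm across, 110 mm high; origin under its centre
- rack: low wooden tin rack fixed to the slab, 260 mm wide (y), 100 mm deep (x): floor board 10 mm thick; rear rail along the +x side, 45 mm above the floor; end cheeks 25 mm above the floor, 236 mm free between them; open front on the -x side, 88 mm of floor from rail to front edge. Origin under the centre, on the slab; rack_stop lies 38 mm along +x and 10 mm up from it
- rail: the rack's rear rail: an unyielding brown wooden bar 260 mm long (y), 12 mm thick (x), top 45 mm above the rack's floor; origin under its centre at floor level, 6 mm behind its inner face; axes as the rack's

How it is judged (in metres and radians):
On the way, in this order (a step that is already met when the one before it is completed fails the run):
1. the green tin, standing label out in the rack, is pressed against the rear rail with 5 to 18 N for 0.3 s (x of green_tin_back in the frame of rack_stop above -0.002 m and angle between the x axis of green_tin_back and the x axis of rack_stop, either way round below 0.08 rad and angle between green_tin_mid's own z axis and vertical below 0.06 rad and y of green_tin_mid in the frame of rack_stop between -0.092 and 0.092 m and z of green_tin_mid in the frame of rack_stop between 0.054 and 0.062 m and linear speed of green_tin below 0.02 m/s and contact force between green_tin and rail between 5 and 18 N), for 0.3 s.
2. the blue tin, standing label out in the rack, is pressed against the rear rail with 5 to 18 N for 0.3 s (x of blue_tin_back in the frame of rack_stop above -0.002 m and angle between the x axis of blue_tin_back and the x axis of rack_stop, either way round below 0.08 rad and angle between blue_tin_mid's own z axis and vertical below 0.06 rad and y of blue_tin_mid in the frame of rack_stop between -0.092 and 0.092 m and z of blue_tin_mid in the frame of rack_stop between 0.054 and 0.062 m and linear speed of blue_tin below 0.02 m/s and contact force between blue_tin and rail between 5 and 18 N), for 0.3 s.
At the end, for the whole second after the job is handed in: Both tins stand in the rack: upright within 0.06 rad, bottoms on the rack floor (centre 54 to 62 mm above it), the middle of the plain back within 2 mm of the rail, turned square to the rail within 0.08 rad, centre within 92 mm of the rack's mid-width, and at rest (x of each of green_tin_back, blue_tin_back in the frame of rack_stop above -0.002 m and angle between the x axis of each of green_tin_back, blue_tin_back and the x axis of rack_stop, either way round below 0.08 rad and angle between each of green_tin_mid, blue_tin_mid's own z axis and vertical below 0.06 rad and y of green_tin_mid in the frame of rack_stop between -0.092 and 0.092 m and z of green_tin_mid in the frame of rack_stop between 0.054 and 0.062 m and linear speed of each of green_tin, blue_tin below 0.02 m/s and y of blue_tin_mid in the frame of rack_stop between -0.092 and 0.092 m and z of blue_tin_mid in the frame of rack_stop between 0.054 and 0.062 m); the robot touches nothing.
It fails at once if a tin presses the rear rail with more than 80 N (contact force between any of green_tin, blue_tin and rail above 80 N).
It fails at once if a tin moves faster than 0.35 m/s while the fingers do not hold it (dropped, toppled or knocked) ((linear speed of green_tin above 0.35 m/s and contact force between the fingers and green_tin below 0.05 N) or (linear speed of blue_tin above 0.35 m/s and contact force between the fingers and blue_tin below 0.05 N)).
It fails at once if a tin strikes or presses the rack with more than 150 N (contact force between any of green_tin, blue_tin and rack above 150 N).
It fails at once if a bystander (dish, either scraper, timer or jar) is shifted by more than 20 mm (distance of any of glass_dish, silicone_scraper, bench_scraper, timer, jar from where it was at the start of the episode above 0.02 m).
It also fails if it takes over 72 s, if anything falls off the work surface, if the arm or the gripper's body presses on something with over 40 N, if the wrist force passes 120 N, or if a joint passes its speed limit or range.

### The arm

A 6-joint arm with a two-finger parallel gripper is mounted at the origin on the work surface. World frame = base frame: x ahead of the robot, y to its left, z up, the work surface at z = 0. Lengths are in mm, angles in degrees, forces in N, time in s.
With the tool pointing down it reaches from about 325 to 1000 mm from the base axis. Payload 5.1 kg.
Tool frame: the origin (TCP) lies on the centre line of the jaws, within the pads' length; the fingertips stand 17 mm ahead of it and the grasp point (between the pads) lies 2 mm behind it; z points along the fingers, y is the line along which they close (so a half turn about z gives the same grasp; the last joint's range is limited). The gripper opens to 85 mm and grips with 20 to 120 N. Pads are 22 mm wide; open, the fingers measure 114 mm over their backs; the gripper's body (76 mm by 85 mm) begins 54 mm behind the grasp point. The pads swing forward as they close: fully open they stand 13 mm farther back than shut.
Start: joints at [-72.514, 7.093, 94.555, -0, 78.352, -4.733], TCP at [245.767, -601.734, 211.122] pointing down, gripper open.
Joint ranges: [-149.61, 149.61], [-58.7, 133.49], [1.44, 155.28], [-77.14, 257.14], [18.33, 153.61], [-166.67, 166.67]. Speed limits (degrees/s): [147.25, 147.25, 180, 180, 180, 180].

### API

Orientations are given as a 3x3 rotation matrix whose columns are the frame's x, y, z axes.
In Python, from rig import robot gives the robot as it stands.
- The arm moves only by the tool jog_arm, never from a script. Its argument "steps" is a list of rows, each a list of 6 numbers: the shift along the world's x, y, z in mm, then the turn, a rotation vector about the world's x, y, z in degrees. In form: [[x, y, z, wx, wy, wz], ...]. A call has exactly 8 rows; each row shifts and turns the commanded pose from where the row before left it; what a row does not reach is not made up. A row lasts 1/12 s, in which the tool goes at most 41.7 mm and 7.16 degrees, less where a joint would pass 70% of its speed; a pose out of reach is approached as far as the arm can. A call is refused whole if a number of a shift passes 41.7 or a number of a turn 7.16, either way. A call with a gripper value outside its range is refused whole. "grip" is the finger opening in mm, from 0 to 85.4, set as the call begins (left out, the last holds). The fingers move at their own pace and stop on an object; "force" is the grip in N (left out, the last holds). Time passes only in rows, so rows that do not move let the fingers close, or fill a call up. It gives the time, the measured TCP pose, the force, the opening and the grip force at its end, in the units of the state.
- robot.observe(): the state, without advancing time (a new reading comes with each control period).
- robot.grab_frame(name): name is "side" or "top" or "wrist"; returns (picture, depth): 480x640x3 uint8, red, green, blue; 480x640 float32, mm along the optical axis (not along the pixel's ray), 0 where there is no reading.
- robot.camera_params(name): a dict with "fx", "fy", "cx", "cy" (pixels), "eye" and "attitude" of the camera in the world. Camera axes: x right, y down, z forward; pixel columns grow to the right and rows downward; lengths in mm; the calibration is good to about 2 mm. A picture is of the moment at which its call begins: read the wrist's pose just before it. camera_params takes no time and is no camera call; for the wrist camera it gives the pose at the moment of the call.
- robot.hand_in(): hands the job in; it is judged then, once.
The state is a dict: "time": time; "joints": joint angles; "dq": joint speeds; "joint_torque": joint torques, N m; "tcp_pos": TCP position; "ee_rot": TCP orientation; "force": force on the tool from outside, world axes, zero at the start; "moment": the same for the moment, N m; "gripper_width": opening from 0.0 (shut) to 1.0 (fully open); "finger_force": force on a finger pad.
Only numpy, scipy, OpenCV 4.12 (cv2) and the standard library are available. Lean on these libraries where they do the work, as an engineer would, in place of code of your own. Each camera call takes 0.05 s, during which the arm holds its last target. There are 200 camera calls.

## Working session

There is one attempt and no reset: what is moved stays moved. The work goes in short steps, Python scripts to look and compute and a tool call to move; the robot and the scene stay as the last step left them, time stands still between calls to the robot, and variables do not carry over. Pictures are saved under pics/ and viewed, at most 12 in all, crops included, and the job is handed in when it is done.

Besides the shell and the picture viewer there is one more tool, called as name([rows], argument=value, ...), one row to a line, values as JSON. jog_arm: Moves the arm, as the interface text tells. Its arguments: {"type":"object","properties":{"steps":{"type":"array"},"grip":{"type":"number"},"force":{"type":"number"}},"required":["steps"]}

```bash
ls; mkdir -p pics
cat > h.py <<'E'
import numpy as np, cv2
from rig import robot
def cloud(n):
    p=robot.camera_params(n); im,d=robot.grab_frame(n)
    v,u=np.mgrid[0:480,0:640]
    c=np.stack([(u-p['cx'])/p['fx']*d,(v-p['cy'])/p['fy']*d,d],-1)
    w=c@np.array(p['attitude']).T+np.array(p['eye'])
    w[d==0]=np.nan
    return im,d,w
def save(im,f): cv2.imwrite('pics/'+f,im[:,:,::-1])
E
python3 - <<'E'
from h import *
s=robot.observe(); print(s)
for n in ('top','side'):
    im,d,w=cloud(n); save(im,n+'0.png'); np.savez('/tmp/'+n,im=im,w=w)
    p=robot.camera_params(n);print(n,p)
E
```

```text
pics
{'time': 0.0, 'joints': array([-7.25123059e+01,  7.13423427e+00,  9.46336322e+01, -3.44705788e-04,
        7.83515966e+01, -4.73237615e+00]), 'dq': array([-0.10470105,  0.00558348, -0.02317801, -0.0140257 , -0.02840748,
       -0.02806721]), 'joint_torque': array([ 3.34083179e-04, -4.23616004e+01, -3.65450478e+01, -2.62429302e-05,
        6.93968104e-03, -4.73977167e-06]), 'tcp_pos': array([ 245.58584956, -601.11950815,  209.84935998]), 'ee_rot': array([[ 9.25737764e-01,  3.78165561e-01, -6.32171146e-04],
       [ 3.78166053e-01, -9.25735647e-01,  1.98688489e-03],
       [ 1.66148076e-04, -2.07840005e-03, -9.99997826e-01]]), 'force': array([-0.08109034, -0.16429345,  0.48953922]), 'moment': array([-0.01209084,  0.02004301, -0.01665888]), 'finger_force': 0.0, 'gripper_width': 0.9995938625669262}
top {'fx': 575.4084921803201, 'fy': 575.4084921803201, 'cx': 316.3973061935883, 'cy': 235.74453318757148, 'eye': array([ 404.72342122,   49.89669501, 1394.17231586]), 'attitude': array([[-2.73171067e-03, -9.85992629e-01,  1.66766526e-01],
       [-9.99860937e-01, -5.04472017e-05, -1.66764364e-02],
       [ 1.64512563e-02, -1.66788890e-01, -9.85855376e-01]])}
side {'fx': 504.3278816705756, 'fy': 504.3278816705756, 'cx': 316.69635129718597, 'cy': 237.4273548763066, 'eye': array([ 442.05028838, -871.42841354,  756.24894609]), 'attitude': array([[ 0.97562296, -0.13603177,  0.17220685],
       [-0.21930965, -0.57595083,  0.78751757],
       [-0.00794473, -0.80608685, -0.59174393]])}
```

View pics/top0.png

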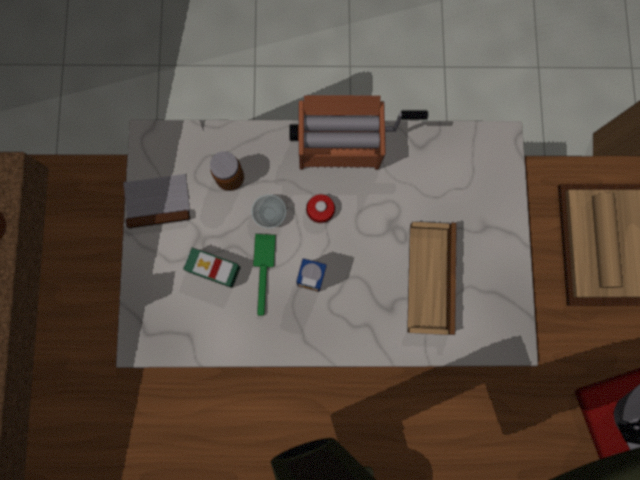

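View pics/side0.png

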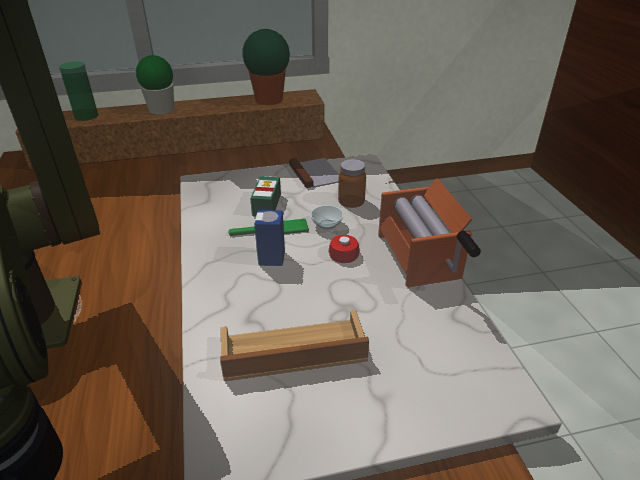

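The top view shows the green tin lying at (212,267), the blue tin standing at (311,275), and the rack at (432,278) with its rail on the right (world -y). Next I'll measure them.

Run:
```python
from h import *
Z=np.load('/tmp/top.npz'); im,w=Z['im'],Z['w']
hsv=cv2.cvtColor(im,cv2.COLOR_RGB2HSV)
v,u=np.mgrid[0:480,0:640]
def box(m,name):
    P=w[m][:,:2].astype(np.float32); r=cv2.minAreaRect(P)
    c=cv2.boxPoints(r); print(name,m.sum(),np.round(r[0],1),np.round(r[1],1),round(r[2],1),c.round(0).tolist(),'z',np.round(np.median(w[m][:,2]),1))
z=w[...,2]
roi=lambda a,b,c,d:(u>=a)&(u<c)&(v>=b)&(v<d)
box(roi(175,235,248,300)&(z>78),'green top')
box(roi(290,245,335,300)&(z>138),'blue top')
g=roi(290,245,335,300)&(z>138)
cream=g&(hsv[...,1]<110)&(hsv[...,2]>110); 
print('cream',cream.sum(),w[cream].mean(0), 'lid mean', w[g].mean(0))
for n,m in [('cross',roi(175,235,248,300)&(z>78)&(hsv[...,0]>15)&(hsv[...,0]<35)&(hsv[...,1]>120)),('red',roi(175,235,248,300)&(z>78)&((hsv[...,0]<8)|(hsv[...,0]>172))&(hsv[...,1]>120))]: print(n,m.sum(),w[m].mean(0))
box(roi(395,210,470,345)&(z>36)&(z<46),'rack floor')
box(roi(395,210,470,345)&(z>78),'rail top')
box(roi(395,210,470,345)&(z>50),'cheeks+rail')
box(roi(395,210,470,345)&(z>60)&(z<69),'cheeks')
box(roi(250,185,292,230)&(z>36),'dish');box(roi(300,185,338,228)&(z>45),'timer');box(roi(200,140,250,195)&(z>120),'jar')
box(roi(250,230,280,320)&(z>34),'scraper');box(roi(122,205,192,230)&(z>38),'bench');
cv2.imwrite('pics/c.png',np.hstack([cv2.resize(im[225:315,170:260,::-1],(400,400),interpolation=2),cv2.resize(im[240:310,280:350,::-1],(400,400),interpolation=2)]))
```

```text
green top 1249 [556.1 270.6] [118.6  56. ] 70.1 [[510.0, 224.0], [562.0, 205.0], [603.0, 317.0], [550.0, 336.0]] z 85.8
blue top 653 [534.9  40.5] [55.9 56.2] 75.1 [[501.0, 21.0], [555.0, 6.0], [569.0, 60.0], [515.0, 75.0]] z 145.6
cream 265 [528.38877721  42.65339756 146.12247352] lid mean [534.34220496  40.50760556 145.60228163]
cross 61 [561.2015114  285.27906834  86.62059397]
red 118 [551.53930677 259.37881319  86.39024466]
rack floor 3315 [ 537.1 -249.3] [175.4 314.9] 88.7 [[378.0, -333.0], [692.0, -341.0], [696.0, -165.0], [382.0, -158.0]] z 39.7
rail top 624 [ 530.4 -284.6] [ 13.9 258.1] 87.0 [[401.0, -285.0], [659.0, -298.0], [660.0, -284.0], [402.0, -271.0]] z 83.8
cheeks+rail 1373 [ 533.8 -241.5] [102.  261.2] 86.9 [[401.0, -285.0], [661.0, -300.0], [667.0, -198.0], [406.0, -183.0]] z 73.7
cheeks 451 [ 533.4 -235.7] [ 90.1 259.5] 86.8 [[401.0, -273.0], [660.0, -288.0], [665.0, -198.0], [406.0, -183.0]] z 64.3
dish 831 [704.3 137.7] [109.4  99.4] 0.1 [[650.0, 187.0], [650.0, 88.0], [759.0, 88.0], [759.0, 188.0]] z 49.9
timer 661 [698.6  18.4] [65.8 66.9] 0.0 [[666.0, 52.0], [666.0, -15.0], [731.0, -15.0], [731.0, 52.0]] z 63.7
jar 630 [780.6 237.9] [61.6 61.6] 43.7 [[737.0, 239.0], [780.0, 194.0], [824.0, 237.0], [782.0, 281.0]] z 139.4
scraper 1087 [543.1 149.7] [211.8  69. ] 0.9 [[437.0, 183.0], [438.0, 113.0], [650.0, 117.0], [648.0, 186.0]] z 38.8
bench 705 [686.8 406.2] [ 49.4 149.2] 7.9 [[652.0, 477.0], [673.0, 329.0], [721.0, 336.0], [701.0, 484.0]] z 50.8
```

View pics/c.png

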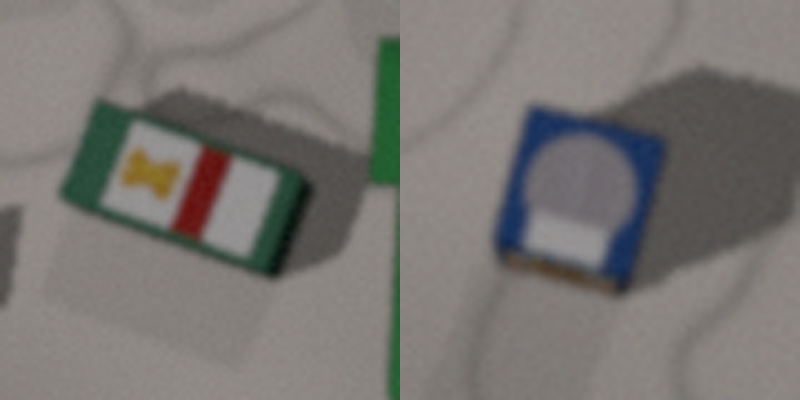

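The crop shows the green lid end at +y (the cross is nearer that end). The blue label tab points to world -x, slightly +y. A 45° tool axis pointing -lid and down turns "lying, label up" into "standing, label out" with a half spin about the tool axis. Next I'll check the wrist angles for that.

```bash
cat >> h.py <<'E'
from scipy.spatial.transform import Rotation as Ro
def att(az,tilt,sgn):
    "tool z: horizontal part along azimuth az, tilt from vertical down; y tool horizontal = sgn*(left of az)"
    a,t=np.radians([az,tilt]); h=np.array([np.cos(a),np.sin(a),0])
    z=h*np.sin(t)-np.array([0,0,np.cos(t)]); y=sgn*np.array([-h[1],h[0],0]); return np.stack([np.cross(y,z),y,z],1)
def wrist(R,j1,s):
    "j4,j5,j6 options"
    M=Ro.from_euler('ZY',[j1,s],degrees=True).inv()*Ro.from_matrix(R)*Ro.from_euler('z',-90,degrees=True)
    e=M.as_euler('ZYZ',degrees=True); return e, np.array([e[0]+180,-e[1],e[2]+180])
def go(pos,R,n):
    s=robot.observe(); dp=np.array(pos)-s['tcp_pos']; r=(Ro.from_matrix(R)*Ro.from_matrix(s['ee_rot']).inv()).as_rotvec(degrees=True)
    print('t',round(s['time'],2),'dp',dp.round(1),'rv',r.round(1),'minrows',max(np.abs(dp).max()/41.7,np.linalg.norm(dp)/41.7,np.linalg.norm(r)/7.16).round(1),'per row',(dp/n).round(1),(r/n).round(2))
E
python3 - <<'E'
from h import *
s=robot.observe(); print(wrist(s['ee_rot'],s['joints'][0],s['joints'][1]+s['joints'][2])[0])
for nm,az,j1 in [('greengrasp',250,34),('greenplace',-92.9,-11),('bluegrasp',-15,4),('blueplace',-92.9,-11)]:
  for tilt in (45,35):
    for sg in (1,-1): print(nm,tilt,sg,wrist(att(az,tilt,sg),j1,100)[0].round(0))
E
```

```text
[ 6.91408594e-04  7.83503268e+01 -4.73317024e+00]
greengrasp 45 1 [-28. 116.  50.]
greengrasp 45 -1 [ -28.  116. -130.]
greengrasp 35 1 [-21. 108.  52.]
greengrasp 35 -1 [ -21.  108. -128.]
greenplace 45 1 [-46.  77.   1.]
greenplace 45 -1 [ -46.   77. -179.]
greenplace 35 1 [-36.  77.  -1.]
greenplace 35 -1 [-36.  77. 179.]
bluegrasp 45 1 [-22.  39. -59.]
bluegrasp 45 -1 [-22.  39. 121.]
bluegrasp 35 1 [-15.  47. -64.]
bluegrasp 35 -1 [-15.  47. 116.]
blueplace 45 1 [-46.  77.   1.]
blueplace 45 -1 [ -46.   77. -179.]
blueplace 35 1 [-36.  77.  -1.]
blueplace 35 -1 [-36.  77. 179.]
```

Run:
```python
from h import *
go([592,369,170],att(250,45,-1),32)
go([592,369,170],att(250,45,-1),24)
```

```text
t 0.1 dp [346.4 970.2 -40. ] rv [ -39.   -40.4 -124. ] minrows 24.7 per row [10.8 30.3 -1.2] [-1.22 -1.26 -3.87]
t 0.1 dp [346.4 970.2 -40. ] rv [ -39.   -40.4 -124. ] minrows 24.7 per row [14.4 40.4 -1.7] [-1.63 -1.68 -5.17]
```

jog_arm([
  [13, 37, 9, 0, 0, 7.1],
  [13, 37, 9, 0, 0, 7.1],
  [13, 37, 9, 0, 0, 7.1],
  [13, 37, 9, 0, 0, 7.1],
  [13, 37, 9, 0, 0, 7.1],
  [13, 37, 9, 0, 0, 7.1],
  [13, 37, 9, 0, 0, 7.1],
  [13, 37, 9, 0, 0, 7.1],
], grip=85, force=60)

```text
time: 0.77
tcp_pos: [349.7, -303.7, 283.0]
ee_rot: [[0.185, 0.983, -0.0], [0.983, -0.185, 0.001], [0.0, -0.0, -1.0]]
force: [-0.1, 0.3, 0.0]
gripper_width: 0.995
finger_force: 0.0
```

jog_arm([
  [13, 37, 7, 0, 0, 7.1],
  [13, 37, 7, 0, 0, 7.1],
  [13, 37, 7, 0, 0, 7.1],
  [13, 37, 7, 0, 0, 7.1],
  [13, 37, 7, 0, 0, 7.1],
  [13, 37, 7, 0, 0, 7.1],
  [13, 37, 7, 0, 0, 7.1],
  [13, 37, 7, 0, 0, 7.1],
])

```text
time: 1.43
tcp_pos: [453.7, -7.7, 339.2]
ee_rot: [[-0.721, 0.692, 0.0], [0.692, 0.721, -0.0], [-0.0, -0.0, -1.0]]
force: [0.1, 0.1, 0.3]
gripper_width: 0.996
finger_force: 0.0
```

Run:
```python
from h import *
s=robot.observe();print(s['joints'].round(1),s['tcp_pos'].round(1))
go([592,369,150],att(250,45,-1),24)
```

```text
[ -7.8 -21.2 108.2  -0.   93.  -53.9] [453.7  -7.7 339.2]
t 1.43 dp [ 138.3  376.7 -189.2] rv [-12.   51.6 107.1] minrows 16.7 per row [ 5.8 15.7 -7.9] [-0.5   2.15  4.46]
```

jog_arm([
  [5.8, 15.7, -7.9, -0.5, 2.15, 4.46],
  [5.8, 15.7, -7.9, -0.5, 2.15, 4.46],
  [5.8, 15.7, -7.9, -0.5, 2.15, 4.46],
  [5.8, 15.7, -7.9, -0.5, 2.15, 4.46],
  [5.8, 15.7, -7.9, -0.5, 2.15, 4.46],
  [5.8, 15.7, -7.9, -0.5, 2.15, 4.46],
  [5.8, 15.7, -7.9, -0.5, 2.15, 4.46],
  [5.8, 15.7, -7.9, -0.5, 2.15, 4.46],
])

```text
time: 2.1
tcp_pos: [500.2, 116.6, 275.0]
ee_rot: [[-0.96, 0.114, -0.258], [0.158, 0.975, -0.156], [0.233, -0.19, -0.954]]
force: [0.7, -0.5, 0.0]
gripper_width: 0.996
finger_force: 0.0
```

jog_arm([
  [5.8, 15.7, -7.9, -0.5, 2.15, 4.46],
  [5.8, 15.7, -7.9, -0.5, 2.15, 4.46],
  [5.8, 15.7, -7.9, -0.5, 2.15, 4.46],
  [5.8, 15.7, -7.9, -0.5, 2.15, 4.46],
  [5.8, 15.7, -7.9, -0.5, 2.15, 4.46],
  [5.8, 15.7, -7.9, -0.5, 2.15, 4.46],
  [5.8, 15.7, -7.9, -0.5, 2.15, 4.46],
  [5.8, 15.7, -7.9, -0.5, 2.15, 4.46],
])

```text
time: 2.77
tcp_pos: [546.6, 242.1, 211.6]
ee_rot: [[-0.771, -0.53, -0.352], [-0.377, 0.826, -0.418], [0.513, -0.19, -0.837]]
force: [0.5, -0.1, -0.1]
gripper_width: 0.992
finger_force: 0.0
```

jog_arm([
  [5.8, 15.7, -7.9, -0.5, 2.15, 4.46],
  [5.8, 15.7, -7.9, -0.5, 2.15, 4.46],
  [5.8, 15.7, -7.9, -0.5, 2.15, 4.46],
  [5.8, 15.7, -7.9, -0.5, 2.15, 4.46],
  [5.8, 15.7, -7.9, -0.5, 2.15, 4.46],
  [5.8, 15.7, -7.9, -0.5, 2.15, 4.46],
  [5.8, 15.7, -7.9, -0.5, 2.15, 4.46],
  [5.8, 15.7, -7.9, -0.5, 2.15, 4.46],
])

```text
time: 3.43
tcp_pos: [593.0, 367.7, 148.1]
ee_rot: [[-0.243, -0.94, -0.242], [-0.662, 0.342, -0.667], [0.709, -0.002, -0.705]]
force: [0.4, -1.6, 0.2]
gripper_width: 0.999
finger_force: 0.0
```

Run:
```python
from h import *
s=robot.observe();print(s['joints'].round(1),s['tcp_pos'].round(1))
go([563,289.4,62],att(250.1,45,-1),8)
```

```text
[  36.8   40.4   65.7  -24.8  112.  -124.4] [593.  367.7 148.1]
t 3.43 dp [-30.  -78.3 -86.1] rv [0.2 0.  0.1] minrows 2.9 per row [ -3.7  -9.8 -10.8] [0.02 0.01 0.02]
```

jog_arm([
  [-5, -13, -14.3, 0, 0, 0],
  [-5, -13, -14.3, 0, 0, 0],
  [-5, -13, -14.3, 0, 0, 0],
  [-5, -13, -14.3, 0, 0, 0],
  [-5, -13, -14.3, 0, 0, 0],
  [-5, -13, -14.6, 0, 0, 0],
  [0, 0, 0, 0, 0, 0],
  [0, 0, 0, 0, 0, 0],
])

```text
time: 4.1
tcp_pos: [562.0, 288.3, 62.2]
ee_rot: [[-0.246, -0.938, -0.244], [-0.66, 0.347, -0.666], [0.709, -0.002, -0.705]]
force: [-0.7, 0.2, 0.9]
gripper_width: 0.997
finger_force: 0.0
```

Run:
```python
from h import *
im,d,w=cloud('side'); im2,_,_=cloud('wrist'); save(np.hstack([cv2.resize(im[130:270,200:400],(400,280)),cv2.resize(im2,(400,280))]),'g1.png')
```

```text
(no output)
```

View pics/g1.png

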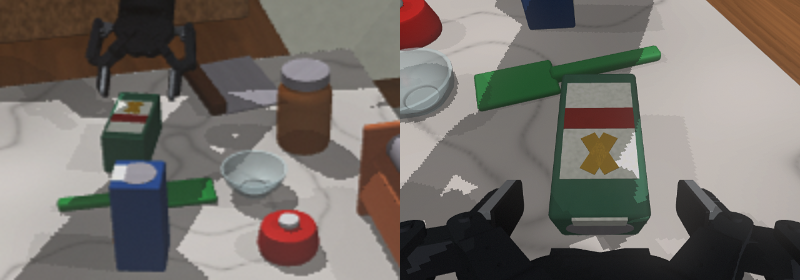

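The wrist view shows the tin centred between the pads (columns 520 to 680) near its lid end, clear of the palm. Closing now.

jog_arm([
  [0, 0, 0, 0, 0, 0],
  [0, 0, 0, 0, 0, 0],
  [0, 0, 0, 0, 0, 0],
  [0, 0, 0, 0, 0, 0],
  [0, 0, 0, 0, 0, 0],
  [0, 0, 0, 0, 0, 0],
  [0, 0, 0, 0, 0, 0],
  [0, 0, 0, 0, 0, 0],
], grip=40, force=80)

```text
time: 4.87
tcp_pos: [563.9, 290.3, 64.9]
ee_rot: [[-0.249, -0.938, -0.239], [-0.663, 0.345, -0.664], [0.706, -0.006, -0.709]]
force: [0.7, 5.2, 5.5]
gripper_width: 0.623
finger_force: 84.4
```

jog_arm([
  [0, 0, 5, 0, 0, 0],
  [0, 0, 10, 0, 0, 0],
  [0, 0, 20, 0, 0, 0],
  [0, 0, 25, 0, 0, 0],
  [0, 0, 25, 0, 0, 0],
  [0, 0, 25, 0, 0, 0],
  [0, 0, 25, 0, 0, 0],
  [0, 0, 25, 0, 0, 0],
])

```text
time: 5.53
tcp_pos: [562.7, 288.7, 225.8]
ee_rot: [[-0.248, -0.938, -0.242], [-0.662, 0.347, -0.665], [0.707, -0.004, -0.707]]
force: [-0.3, -0.3, -3.4]
gripper_width: 0.625
finger_force: 84.3
```

Run:
```python
from h import *
im,d,w=cloud('side'); im2,_,_=cloud('wrist'); save(np.hstack([cv2.resize(im[60:270,150:450],(400,280)),cv2.resize(im2,(400,280))]),'g2.png')
s=robot.observe();print(s['joints'].round(1),s['tcp_pos'].round(1))
```

```text
[  33.6   27.7   75.7  -27.1  112.5 -128.2] [564.7 289.9 230.2]
```

View pics/g2.png

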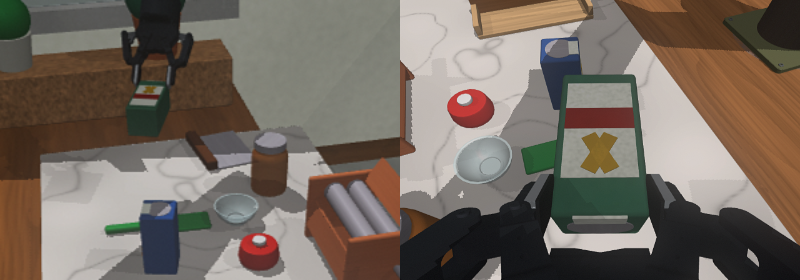

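jog_arm([
  [0, 0, 10, -1.72, -4.72, -5.02],
  [0, 0, 10, -1.72, -4.72, -5.02],
  [0, 0, 10, -1.72, -4.72, -5.02],
  [0, 0, 10, -1.72, -4.72, -5.02],
  [0, 0, 10, -1.72, -4.72, -5.02],
  [0, 0, 10, -1.72, -4.72, -5.02],
  [0, 0, 10, -1.72, -4.72, -5.02],
  [0, 0, 10, -1.72, -4.72, -5.02],
])

```text
time: 6.3
tcp_pos: [562.5, 288.7, 302.0]
ee_rot: [[-0.921, -0.302, -0.244], [-0.067, 0.743, -0.666], [0.383, -0.597, -0.705]]
force: [0.2, -0.1, -3.7]
gripper_width: 0.629
finger_force: 84.3
```

jog_arm([
  [1, -20, 0, -1.72, -4.72, -5.02],
  [1, -20, 0, -1.72, -4.72, -5.02],
  [1, -20, 0, -1.72, -4.72, -5.02],
  [1, -20, 0, -1.72, -4.72, -5.02],
  [1, -20, 0, -1.72, -4.72, -5.02],
  [1, -20, 0, -1.72, -4.72, -5.02],
  [1, -20, 0, -1.72, -4.72, -5.02],
  [1, -20, 0, -1.72, -4.72, -5.02],
])

```text
time: 6.97
tcp_pos: [570.2, 127.9, 301.6]
ee_rot: [[-0.757, 0.606, -0.245], [0.586, 0.464, -0.665], [-0.289, -0.647, -0.706]]
force: [0.7, 0.7, -3.6]
gripper_width: 0.624
finger_force: 84.3
```

jog_arm([
  [1, -20, 0, -1.72, -4.72, -5.02],
  [1, -20, 0, -1.72, -4.72, -5.02],
  [1, -20, 0, -1.72, -4.72, -5.02],
  [1, -20, 0, -1.72, -4.72, -5.02],
  [1, -20, 0, -1.72, -4.72, -5.02],
  [1, -20, 0, -1.72, -4.72, -5.02],
  [1, -20, 0, -1.72, -4.72, -5.02],
  [1, -20, 0, -1.72, -4.72, -5.02],
])

```text
time: 7.63
tcp_pos: [578.0, -31.9, 301.5]
ee_rot: [[0.093, 0.965, -0.245], [0.71, -0.237, -0.664], [-0.699, -0.112, -0.707]]
force: [0.4, 1.1, -3.2]
gripper_width: 0.623
finger_force: 84.2
```

Run:
```python
from h import *
s=robot.observe();print(s['joints'].round(1),s['tcp_pos'].round(1))
go([581.5,-237,260],att(-92.9,45,1),8)
go([581.5,-237,260],att(-92.9,45,1),16)
```

```text
[  9.6   9.5  91.5 -38.9 102.2  20.3] [578.  -31.9 301.5]
t 7.63 dp [   3.5 -205.1  -41.5] rv [-1.3 -6.3 10.9] minrows 5.0 per row [  0.4 -25.6  -5.2] [-0.16 -0.79  1.36]
t 7.63 dp [   3.5 -205.1  -41.5] rv [-1.3 -6.3 10.9] minrows 5.0 per row [  0.2 -12.8  -2.6] [-0.08 -0.4   0.68]
```

jog_arm([
  [0.4, -25.6, -5.2, -0.16, -0.79, 1.36],
  [0.4, -25.6, -5.2, -0.16, -0.79, 1.36],
  [0.4, -25.6, -5.2, -0.16, -0.79, 1.36],
  [0.4, -25.6, -5.2, -0.16, -0.79, 1.36],
  [0.4, -25.6, -5.2, -0.16, -0.79, 1.36],
  [0.4, -25.6, -5.2, -0.16, -0.79, 1.36],
  [0.4, -25.6, -5.2, -0.16, -0.79, 1.36],
  [0.4, -25.6, -5.2, -0.16, -0.79, 1.36],
])

```text
time: 8.3
tcp_pos: [580.6, -236.5, 259.3]
ee_rot: [[0.029, 0.999, -0.035], [0.707, -0.046, -0.705], [-0.706, -0.004, -0.708]]
force: [1.3, -0.5, -3.4]
gripper_width: 0.626
finger_force: 84.4
```

Run:
```python
from h import *
go([581.5,-237,130],att(-92.9,45,1),8)
im,d,w=cloud('side'); im2,d2,w2=cloud('top')
save(np.hstack([cv2.resize(im[140:400,150:450],(400,347)),cv2.resize(im2[200:350,390:563],(400,347))]),'g3.png')
# where the lid is (top view): high points
hsv=cv2.cvtColor(im2,cv2.COLOR_RGB2HSV); m=(hsv[...,0]>60)&(hsv[...,0]<95)&(hsv[...,1]>80)&(w2[...,2]>180); m[:200]=0
print('green top pts',m.sum(),np.nanmedian(w2[m],0) if m.any() else '')
hsv=cv2.cvtColor(im,cv2.COLOR_RGB2HSV); m=(hsv[...,0]>60)&(hsv[...,0]<95)&(hsv[...,1]>80)&(w[...,1]<-150)&(w[...,2]>100)
P=w[m]; print('side back face',m.sum(),np.nanpercentile(P,[2,50,98],axis=0).round(1))
A=P-P.mean(0);print(np.linalg.svd(A,full_matrices=0)[2].round(3))
```

```text
t 8.3 dp [   0.9   -0.5 -129.3] rv [-0.1 -0.2 -0.3] minrows 3.1 per row [  0.1  -0.1 -16.2] [-0.01 -0.03 -0.04]
green top pts 440 [ 557.1331806  -243.8907171   292.80365729]
side back face 340 [[ 549.4 -270.5  291.3]
 [ 571.4 -257.   294.5]
 [ 606.2 -210.2  296.5]]
[[ 0.878 -0.478  0.011]
 [ 0.478  0.878 -0.012]
 [-0.004  0.016  1.   ]]
```

View pics/g3.png

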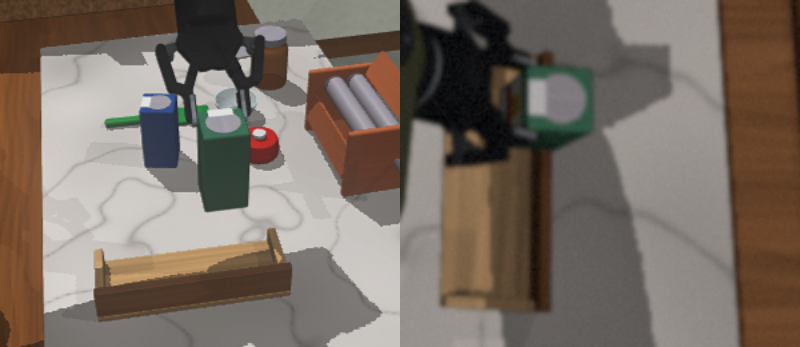

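jog_arm([
  [0.1, -0.5, -20, 0, 0, 0],
  [0.1, -0.5, -20, 0, 0, 0],
  [0.1, -0.5, -20, 0, 0, 0],
  [0.1, -0.5, -20, 0, 0, 0],
  [0.1, -0.5, -20, 0, 0, 0],
  [0.1, -0.5, -15, 0, 0, 0],
  [0.1, -0.5, -12, 0, 0, 0],
  [0, 0, -2, 0, 0, 0],
])

```text
time: 9.07
tcp_pos: [580.9, -238.6, 129.1]
ee_rot: [[0.028, 0.999, -0.038], [0.707, -0.046, -0.705], [-0.706, -0.007, -0.708]]
force: [-0.7, 0.3, -3.4]
gripper_width: 0.624
finger_force: 85.7
```

jog_arm([
  [0, 0, -1, 0, 0, 0],
  [0, 0, -1, 0, 0, 0],
  [0, 0, -1, 0, 0, 0],
  [0, 0, -1, 0, 0, 0],
  [0, 0, -1, 0, 0, 0],
  [0, 0, -1, 0, 0, 0],
  [0, 0, -1, 0, 0, 0],
  [0, 0, -0.5, 0, 0, 0],
])

```text
time: 9.73
tcp_pos: [582.8, -239.2, 125.3]
ee_rot: [[0.031, 0.999, -0.033], [0.706, -0.046, -0.706], [-0.707, -0.002, -0.707]]
force: [-0.5, -0.1, -3.1]
gripper_width: 0.625
finger_force: 85.7
```

jog_arm([
  [0, 0, -0.5, 0, 0, 0],
  [0, 0, -0.5, 0, 0, 0],
  [0, 0, -0.5, 0, 0, 0],
  [0, 0, -0.5, 0, 0, 0],
  [0, 0, -0.5, 0, 0, 0],
  [0, 0, -0.5, 0, 0, 0],
  [0, 0, 0, 0, 0, 0],
  [0, 0, 0, 0, 0, 0],
])

```text
time: 10.4
tcp_pos: [582.9, -239.2, 122.3]
ee_rot: [[0.031, 0.999, -0.034], [0.706, -0.046, -0.706], [-0.707, -0.002, -0.707]]
force: [0.2, -0.4, -2.6]
gripper_width: 0.628
finger_force: 85.7
```

jog_arm([
  [0, 0, -0.5, 0, 0, 0],
  [0, 0, -0.5, 0, 0, 0],
  [0, 0, -0.5, 0, 0, 0],
  [0, 0, -0.5, 0, 0, 0],
  [0, 0, 0, 0, 0, 0],
  [0, 0, 0, 0, 0, 0],
  [0, 0, 0, 0, 0, 0],
  [0, 0, 0, 0, 0, 0],
])

```text
time: 11.07
tcp_pos: [583.0, -239.3, 120.9]
ee_rot: [[0.032, 0.999, -0.033], [0.706, -0.046, -0.707], [-0.708, -0.001, -0.707]]
force: [-1.7, 2.6, 1.1]
gripper_width: 0.628
finger_force: 86.3
```

jog_arm([
  [0, 0, 0, 0, 0, 0],
  [0, 0, 0, 0, 0, 0],
  [0, 0, 0, 0, 0, 0],
  [0, 0, 0, 0, 0, 0],
  [0, 0, 0, 0, 0, 0],
  [0, 0, 0, 0, 0, 0],
  [0, 0, 0, 0, 0, 0],
  [0, 0, 0, 0, 0, 0],
], grip=80)

```text
time: 11.73
tcp_pos: [582.9, -239.3, 120.3]
ee_rot: [[0.031, 0.999, -0.033], [0.706, -0.046, -0.706], [-0.707, -0.002, -0.707]]
force: [-0.2, 0.4, 0.1]
gripper_width: 0.94
finger_force: 0.0
```

jog_arm([
  [0.3, 4, 4, 0, 0, 0],
  [0.3, 6, 6, 0, 0, 0],
  [0.5, 9, 9, 0, 0, 0],
  [0.5, 9, 9, 0, 0, 0],
  [0.5, 10, 10, 0, 0, 0],
  [0.5, 10, 10, 0, 0, 0],
  [0.5, 10, 10, 0, 0, 0],
  [0.4, 8, 8, 0, 0, 0],
])

```text
time: 12.4
tcp_pos: [587.0, -171.8, 188.3]
ee_rot: [[0.032, 0.999, -0.032], [0.706, -0.045, -0.706], [-0.707, 0.0, -0.707]]
force: [0.9, -0.1, -0.1]
gripper_width: 0.935
finger_force: 0.0
```

```bash
cat >> h.py <<'E'
def tin(hlo,hhi,zmin,box,n='top',smin=80):
    im,d,w=cloud(n); hsv=cv2.cvtColor(im,cv2.COLOR_RGB2HSV)
    x0,x1,y0,y1=box
    m=(w[...,2]>zmin)&(w[...,0]>x0)&(w[...,0]<x1)&(w[...,1]>y0)&(w[...,1]<y1)&(w[...,2]<175)
    c=m&(hsv[...,0]>hlo)&(hsv[...,0]<hhi)&(hsv[...,1]>smin)
    r=cv2.minAreaRect(w[c][:,:2].astype(np.float32)); print('tin lid',np.round(r[0],1),np.round(r[1],1),round(r[2],1),'z',np.median(w[c][:,2]).round(1))
    return im,w
E
python3 - <<'E'
from h import *
im,w=tin(60,95,140,(500,680,-320,-190))
save(cv2.resize(im[200:350,390:563],(600,520)),'g4.png')
go([585,-175,76],att(-92.9,45,1),8)
E
```

```text
tin lid [ 581.2 -242.6] [54.8 55. ] 87.9 z 154.8
t 12.45 dp [  -3.    -4.  -113.9] rv [ 0.   0.2 -0.4] minrows 2.7 per row [ -0.4  -0.5 -14.2] [ 0.    0.02 -0.05]
```

View pics/g4.png

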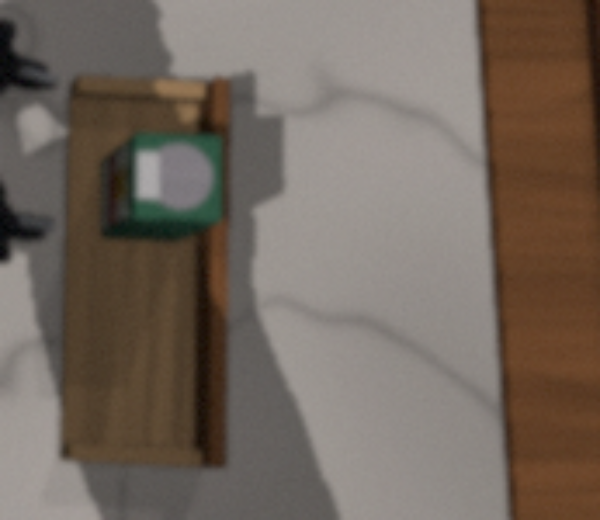

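Top view: the green tin stands square in the rack, label tab toward the open front, about 11 mm from the rail. Next I'll close the fingers, lower them and push.

jog_arm([
  [-0.5, 0, 0, 0, 0, 0],
  [-0.5, 0, 0, 0, 0, 0],
  [-0.5, 0, -10, 0, 0, 0],
  [-0.5, 0, -20, 0, 0, 0],
  [-0.5, 0, -25, 0, 0, 0],
  [-0.5, 0, -25, 0, 0, 0],
  [0, 0, -22, 0, 0, 0],
  [0, 0, -10, 0, 0, 0],
], grip=0, force=40)

```text
time: 13.12
tcp_pos: [580.0, -173.5, 68.9]
ee_rot: [[0.027, 0.999, -0.04], [0.707, -0.047, -0.706], [-0.707, -0.009, -0.708]]
force: [-0.7, -0.2, -0.9]
gripper_width: -0.003
finger_force: 0.0
```

jog_arm([
  [0, -3, 0, 0, 0, 0],
  [-0.2, -4, 0, 0, 0, 0],
  [-0.2, -4, 0, 0, 0, 0],
  [-0.2, -3, 0, 0, 0, 0],
  [-0.2, -2, 0, 0, 0, 0],
  [-0.2, -2, 0, 0, 0, 0],
  [-0.2, -2, 0, 0, 0, 0],
  [-0.2, -2, 0, 0, 0, 0],
])

```text
time: 13.78
tcp_pos: [582.2, -195.5, 74.8]
ee_rot: [[0.032, 0.999, -0.033], [0.706, -0.046, -0.706], [-0.707, -0.001, -0.707]]
force: [0.6, 0.0, 1.0]
gripper_width: 0.002
finger_force: 0.0
```

jog_arm([
  [0, -1, 0, 0, 0, 0],
  [0, -1, 0, 0, 0, 0],
  [0, -1, 0, 0, 0, 0],
  [0, -1, 0, 0, 0, 0],
  [0, -1, 0, 0, 0, 0],
  [0, -1, 0, 0, 0, 0],
  [0, -1, 0, 0, 0, 0],
  [0, -1, 0, 0, 0, 0],
])

```text
time: 14.45
tcp_pos: [582.0, -203.3, 74.3]
ee_rot: [[0.031, 0.999, -0.033], [0.706, -0.046, -0.706], [-0.707, -0.002, -0.707]]
force: [0.3, -0.3, -0.8]
gripper_width: -0.003
finger_force: 0.0
```

jog_arm([
  [0, -1, 0, 0, 0, 0],
  [0, -1, 0, 0, 0, 0],
  [0, -1, 0, 0, 0, 0],
  [0, -0.5, 0, 0, 0, 0],
  [0, -0.5, 0, 0, 0, 0],
  [0, 0, 0, 0, 0, 0],
  [0, 0, 0, 0, 0, 0],
  [0, 0, 0, 0, 0, 0],
])

```text
time: 15.12
tcp_pos: [582.0, -207.2, 74.3]
ee_rot: [[0.031, 0.999, -0.033], [0.706, -0.046, -0.706], [-0.707, -0.002, -0.707]]
force: [-0.4, -0.6, 0.4]
gripper_width: -0.001
finger_force: 0.0
```

Run:
```python
from h import *
im,w=tin(60,95,140,(500,680,-320,-190)); s=robot.observe(); print(s['force'],s['tcp_pos'])
```

```text
tin lid [ 581.2 -242.6] [54.5 54.8] 87.8 z 154.5
[-0.68581445  0.48585205  0.65539508] [ 581.98543073 -207.18475256   74.32128958]
```

jog_arm([
  [0, -0.5, 0, 0, 0, 0],
  [0, -0.5, 0, 0, 0, 0],
  [0, -0.5, 0, 0, 0, 0],
  [0, -0.5, 0, 0, 0, 0],
  [0, -0.5, 0, 0, 0, 0],
  [0, -0.5, 0, 0, 0, 0],
  [0, -0.5, 0, 0, 0, 0],
  [0, -0.5, 0, 0, 0, 0],
])

```text
time: 15.83
tcp_pos: [582.0, -211.3, 74.3]
ee_rot: [[0.031, 0.999, -0.034], [0.706, -0.046, -0.706], [-0.707, -0.002, -0.707]]
force: [-0.4, 0.3, -0.1]
gripper_width: -0.002
finger_force: 0.0
```

Run:
```python
from h import *
im,w=tin(60,95,140,(500,680,-320,-190)); s=robot.observe(); print(s['force'],s['tcp_pos'])
im,_,_=cloud('side'); save(cv2.resize(im[200:400,180:440],(780,600)),'g5.png')
```

```text
tin lid [ 581.1 -242.9] [55.2 54.5] 88.0 z 154.4
[-0.41725875  0.19555908  0.07965875] [ 581.93765319 -211.35394446   74.32747588]
```

View pics/g5.png

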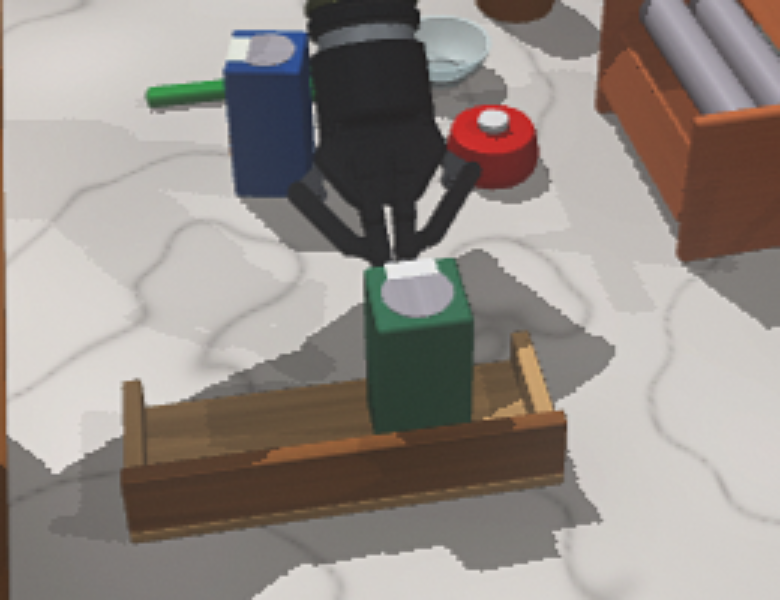

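jog_arm([
  [0, -0.5, 0, 0, 0, 0],
  [0, -0.5, 0, 0, 0, 0],
  [0, -0.5, 0, 0, 0, 0],
  [0, -0.5, 0, 0, 0, 0],
  [0, -0.5, 0, 0, 0, 0],
  [0, -0.5, 0, 0, 0, 0],
  [0, -0.5, 0, 0, 0, 0],
  [0, -0.5, 0, 0, 0, 0],
])

```text
time: 16.6
tcp_pos: [582.0, -215.3, 74.3]
ee_rot: [[0.031, 0.999, -0.033], [0.706, -0.046, -0.706], [-0.707, -0.002, -0.707]]
force: [0.6, 0.2, 0.3]
gripper_width: 0.005
finger_force: 0.0
```

Run:
```python
from h import *
im,w=tin(60,95,140,(500,680,-320,-190)); s=robot.observe(); print(s['force'],s['tcp_pos'])
z=w[...,2]; v=(w[...,0]>525)&(w[...,0]<640)
m=(z>78)&(z<92)&(w[...,1]<-270)&(w[...,1]>-310)&(w[...,0]>440)&(w[...,0]<540); print('rail y at x~',w[m].mean(0),np.percentile(w[m][:,1],[2,98]))
p=robot.camera_params('wrist'); print(p['eye'])
im,d,w=cloud('wrist'); hs=cv2.cvtColor(im,cv2.COLOR_RGB2HSV)
m=(w[...,0]>560)&(w[...,0]<605)&(w[...,1]<-200)&(w[...,1]>-245)&(w[...,2]>90)&(w[...,2]<150); print('front face',m.sum(),np.nanmedian(w[m],0),np.percentile(w[m][:,1],[5,95]))
im,_,_=cloud('wrist');save(im,'w5.png')
```

```text
tin lid [ 581.3 -242.5] [54.8 54.6] 87.4 z 154.5
[ 0.7189012  -0.65610323 -0.01831539] [ 581.97758138 -215.34792093   74.35353359]
rail y at x~ [ 489.99835936 -282.2302508    83.96880578] [-289.35439263 -275.50985705]
[589.33699426 -53.42545918 144.70396166]
front face 716 [ 582.64804823 -214.86255479   99.95247758] [-216.38972377 -213.42060278]
```

View pics/w5.png

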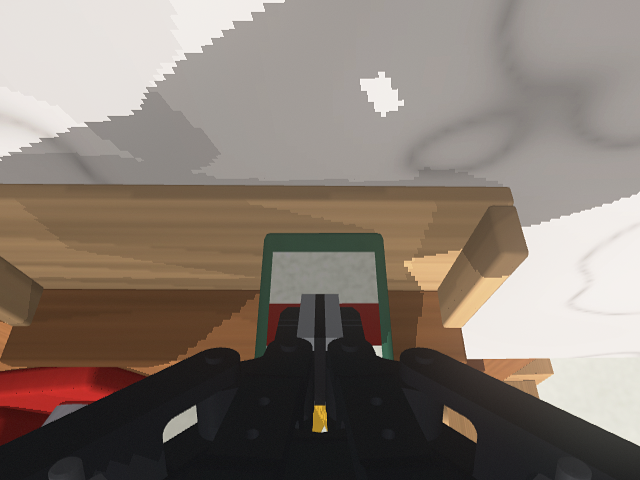

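Run:
```python
from h import *
im,d,w=cloud('wrist')
for v in (285,290,296,300,310,325,340,360): print(v,w[v,310].round(1),w[v,332].round(1), w[v,270].round(1))
```

```text
285 [ 577.6 -214.5   70.4] [ 587.1 -215.3   70.2] [ 560.1 -215.7   69.5]
290 [ 577.7 -214.4   72.8] [ 587.1 -215.3   72.6] [ 560.4 -214.6   72.4]
296 [ 579.6 -188.1   86.9] [ 587.4 -188.6   86.8] [ 560.8 -213.3   75.7]
300 [ 579.7 -186.4   89.1] [ 587.4 -187.    89. ] [ 560.6 -214.9   76.9]
310 [ 580.3 -179.1   95.6] [ 587.4 -180.5   95.2] [ 561.2 -213.5   81.9]
325 [ 580.9 -171.8  103.3] [ 587.5 -171.3  103.6] [ 561.5 -213.6   88.4]
340 [ 581.3 -166.5  109.5] [ 587.5 -166.6  109.6] [ 561.8 -214.2   94.5]
360 [ 582.  -158.4  117.2] [ 587.6 -155.2  118.2] [ 572.2 -155.5  117.9]
```

The wrist depth puts the shut fingertips about 28 mm behind the reported TCP, at z≈95. They haven't reached the label yet and are too high, so I'll lower them and keep going.

jog_arm([
  [0, 3, -4, 0, 0, 0],
  [0, 0, -4, 0, 0, 0],
  [0, 0, -4, 0, 0, 0],
  [0, 0, -4, 0, 0, 0],
  [0, 0, -4, 0, 0, 0],
  [0, 0, -4, 0, 0, 0],
  [0, 0, -2, 0, 0, 0],
  [0, 0, 0, 0, 0, 0],
])

```text
time: 17.47
tcp_pos: [581.5, -212.2, 47.4]
ee_rot: [[0.03, 0.999, -0.035], [0.706, -0.046, -0.706], [-0.707, -0.003, -0.707]]
force: [-0.2, 0.1, -0.3]
gripper_width: 0.002
finger_force: 0.0
```

Run:
```python
from h import *
s=robot.observe(); print(s['force'],s['tcp_pos'])
im,d,w=cloud('wrist')
for v in (280,285,290,296,300,310): print(v,w[v,310].round(1),w[v,332].round(1), w[v,270].round(1))
im,d,w=cloud('side'); m=(w[...,1]>-210)&(w[...,1]<-120)&(w[...,0]>540)&(w[...,0]<630)&(w[...,2]>60)
P=w[m]; print('finger side',m.sum(), P[P[:,1]<np.nanpercentile(P[:,1],5)].mean(0) if m.any() else '')
```

```text
[-0.1666421   0.06374303 -0.30834243] [ 581.45991017 -212.19425234   47.40548866]
280 [ 577.3 -208.6   42.5] [ 586.6 -212.    41.1] [ 560.  -209.6   41.7]
285 [ 576.9 -214.7   42. ] [ 586.5 -216.1   41.5] [ 559.2 -214.7   41.7]
290 [ 576.8 -216.7   43.5] [ 586.5 -216.1   44. ] [ 559.1 -216.    43.5]
296 [ 579.1 -185.1   59.9] [ 586.9 -185.4   60. ] [ 559.6 -214.4   47. ]
300 [ 579.3 -183.    62.4] [ 586.9 -183.2   62.4] [ 559.6 -214.8   48.8]
310 [ 579.8 -176.7   68.5] [ 587.  -177.3   68.4] [ 560.  -214.6   53.4]
finger side 1616 [ 575.85080826 -167.57914216  109.55656455]
```

jog_arm([
  [0, -1.5, 0, 0, 0, 0],
  [0, -1.5, 0, 0, 0, 0],
  [0, -1.5, 0, 0, 0, 0],
  [0, -1.5, 0, 0, 0, 0],
  [0, -1.5, 0, 0, 0, 0],
  [0, -1.5, 0, 0, 0, 0],
  [0, -1.5, 0, 0, 0, 0],
  [0, -1, 0, 0, 0, 0],
])

```text
time: 18.23
tcp_pos: [581.9, -224.0, 48.3]
ee_rot: [[0.031, 0.999, -0.034], [0.706, -0.046, -0.706], [-0.707, -0.002, -0.707]]
force: [-0.3, -0.5, -0.2]
gripper_width: 0.001
finger_force: 0.0
```

jog_arm([
  [0, -1, 0, 0, 0, 0],
  [0, -1, 0, 0, 0, 0],
  [0, -1, 0, 0, 0, 0],
  [0, -1, 0, 0, 0, 0],
  [0, -1, 0, 0, 0, 0],
  [0, -1, 0, 0, 0, 0],
  [0, -1, 0, 0, 0, 0],
  [0, -1, 0, 0, 0, 0],
])

```text
time: 18.9
tcp_pos: [582.0, -231.8, 48.3]
ee_rot: [[0.031, 0.999, -0.033], [0.706, -0.046, -0.706], [-0.707, -0.001, -0.707]]
force: [0.2, 2.1, 0.6]
gripper_width: -0.003
finger_force: 1.3
```

Run:
```python
from h import *
im,w=tin(60,95,140,(500,680,-320,-190)); s=robot.observe(); print(s['force'],s['tcp_pos'])
```

```text
tin lid [ 580.9 -249.3] [54.9 54.1] 87.1 z 154.3
[0.32604733 1.85125251 0.91364991] [ 581.96155809 -231.91975844   48.3072922 ]
```

jog_arm([
  [0, -0.5, 0, 0, 0, 0],
  [0, -0.5, 0, 0, 0, 0],
  [0, -0.5, 0, 0, 0, 0],
  [0, -0.5, 0, 0, 0, 0],
  [0, -0.3, 0, 0, 0, 0],
  [0, -0.3, 0, 0, 0, 0],
  [0, -0.3, 0, 0, 0, 0],
  [0, -0.3, 0, 0, 0, 0],
])

```text
time: 19.62
tcp_pos: [582.0, -234.9, 48.3]
ee_rot: [[0.031, 0.999, -0.034], [0.706, -0.046, -0.706], [-0.707, -0.002, -0.707]]
force: [0.4, 5.3, 0.7]
gripper_width: 0.004
finger_force: 2.0
```

jog_arm([
  [0, -0.2, 0, 0, 0, 0],
  [0, -0.2, 0, 0, 0, 0],
  [0, -0.2, 0, 0, 0, 0],
  [0, -0.2, 0, 0, 0, 0],
  [0, -0.2, 0, 0, 0, 0],
  [0, -0.2, 0, 0, 0, 0],
  [0, 0, 0, 0, 0, 0],
  [0, 0, 0, 0, 0, 0],
])

```text
time: 20.28
tcp_pos: [582.5, -235.2, 48.3]
ee_rot: [[0.032, 0.999, -0.032], [0.707, -0.045, -0.706], [-0.706, -0.001, -0.708]]
force: [1.0, 7.8, 1.4]
gripper_width: 0.002
finger_force: 4.0
```

jog_arm([
  [0, -0.3, 0, 0, 0, 0],
  [0, -0.3, 0, 0, 0, 0],
  [0, -0.3, 0, 0, 0, 0],
  [0, -0.1, 0, 0, 0, 0],
  [0, 0, 0, 0, 0, 0],
  [0, 0, 0, 0, 0, 0],
  [0, 0, 0, 0, 0, 0],
  [0, 0, 0, 0, 0, 0],
])

```text
time: 20.95
tcp_pos: [582.5, -235.3, 48.2]
ee_rot: [[0.032, 0.999, -0.032], [0.708, -0.045, -0.705], [-0.705, -0.0, -0.709]]
force: [-0.5, 13.3, 4.5]
gripper_width: -0.001
finger_force: 6.6
```

Run:
```python
from h import *
im,w=tin(60,95,140,(500,680,-320,-190)); s=robot.observe(); print(s['force'],s['tcp_pos'])
```

```text
tin lid [ 581.7 -252.8] [53.7 56.4] 86.8 z 154.2
[-1.2431389  14.03855217  2.54464191] [ 582.50683016 -235.28281098   48.25884722]
```

jog_arm([
  [0, 0.4, 0, 0, 0, 0],
  [0, 0, 0, 0, 0, 0],
  [0, 0, 0, 0, 0, 0],
  [0, 0, 0, 0, 0, 0],
  [0, 0, 0, 0, 0, 0],
  [0, 0, 0, 0, 0, 0],
  [0, 0, 0, 0, 0, 0],
  [0, 0, 0, 0, 0, 0],
])

```text
time: 21.67
tcp_pos: [582.5, -235.2, 48.2]
ee_rot: [[0.032, 0.999, -0.032], [0.708, -0.045, -0.705], [-0.706, -0.0, -0.708]]
force: [-0.2, 10.7, 2.4]
gripper_width: 0.003
finger_force: 5.5
```

jog_arm([
  [0, 2, 0, 0, 0, 0],
  [0, 8, 0, 0, 0, 0],
  [0, 15, 0, 0, 0, 0],
  [0, 15, 10, 0, 0, 0],
  [0, 10, 20, 0, 0, 0],
  [0, 10, 30, 0, 0, 0],
  [0, 10, 35, 0, 0, 0],
  [0, 10, 35, 0, 0, 0],
])

```text
time: 22.33
tcp_pos: [581.0, -156.4, 178.8]
ee_rot: [[0.03, 0.999, -0.036], [0.706, -0.046, -0.707], [-0.708, -0.004, -0.707]]
force: [1.1, 0.2, -0.0]
gripper_width: 0.003
finger_force: 0.0
```

Run:
```python
from h import *
im,w=tin(60,95,140,(500,680,-320,-190)); 
m=(w[...,2]>138)&(w[...,0]>470)&(w[...,0]<610)&(w[...,1]>-30)&(w[...,1]<110)&(w[...,2]<160)
r=cv2.minAreaRect(w[m][:,:2].astype(np.float32)); print('blue',r,w[m][:,2].mean())
R=att(-15,45,1); c=np.array([534.9,40.5,88]); lab=np.array([-.966,.259,0])
for a,b in ((38,5),(20,5)): 
    t=c+np.array([0,0,a])+lab*b; go(t-110*R[:,2],R,16); go(t,R,8)
print(R[:,2])
```

```text
tin lid [ 582.4 -252.6] [54.5 57.1] 87.2 z 154.2
blue ((0.0, 0.0), (0.0, 0.0), 0.0) nan
t 22.38 dp [-130.6  217.5   15.3] rv [-0.3  0.6 77.5] minrows 10.8 per row [-8.2 13.6  1. ] [-0.02  0.04  4.85]
t 22.38 dp [-55.5 197.3 -62.5] rv [-0.3  0.6 77.5] minrows 10.8 per row [-6.9 24.7 -7.8] [-0.03  0.07  9.69]
t 22.38 dp [-130.6  217.5   -2.7] rv [-0.3  0.6 77.5] minrows 10.8 per row [-8.2 13.6 -0.2] [-0.02  0.04  4.85]
t 22.38 dp [-55.5 197.3 -80.5] rv [-0.3  0.6 77.5] minrows 10.8 per row [ -6.9  24.7 -10.1] [-0.03  0.07  9.69]
[ 0.6830127  -0.1830127  -0.70710678]<stdin>:4: RuntimeWarning: Mean of empty slice.
  ret = ret.dtype.type(ret / rcount)
```

jog_arm([
  [-7.4, 13.5, 4, 0, 0, 4.85],
  [-7.4, 13.5, 4, 0, 0, 4.85],
  [-7.4, 13.5, 4, 0, 0, 4.85],
  [-7.4, 13.5, 4, 0, 0, 4.85],
  [-7.4, 13.5, 4, 0, 0, 4.85],
  [-7.4, 13.5, 4, 0, 0, 4.85],
  [-7.4, 13.5, 4, 0, 0, 4.85],
  [-7.4, 13.5, 4, 0, 0, 4.85],
], grip=85)

```text
time: 23.05
tcp_pos: [522.0, -48.3, 210.1]
ee_rot: [[-0.421, 0.805, 0.418], [0.568, 0.593, -0.571], [-0.707, -0.002, -0.707]]
force: [-0.2, -0.0, 0.3]
gripper_width: 0.995
finger_force: 0.0
```

jog_arm([
  [-7.4, 13.5, 4, 0, 0, 4.85],
  [-7.4, 13.5, 4, 0, 0, 4.85],
  [-7.4, 13.5, 4, 0, 0, 4.85],
  [-7.4, 13.5, 4, 0, 0, 4.85],
  [-7.4, 13.5, 4, 0, 0, 4.85],
  [-7.4, 13.5, 4, 0, 0, 4.85],
  [-7.4, 13.5, 4, 0, 0, 4.85],
  [-7.4, 13.5, 4, 0, 0, 4.85],
])

```text
time: 23.72
tcp_pos: [462.8, 59.7, 242.0]
ee_rot: [[-0.684, 0.256, 0.683], [0.179, 0.967, -0.182], [-0.707, -0.002, -0.707]]
force: [-0.0, 0.3, 0.4]
gripper_width: 0.993
finger_force: 0.0
```

Run:
```python
from h import *
im,d,w=cloud('top'); cv2.imwrite('/tmp/t.png',im)
m=(w[...,2]>138)&(w[...,0]>480)&(w[...,0]<590)&(w[...,1]>-20)&(w[...,1]<100)&(w[...,2]<155)
if m.any(): r=cv2.minAreaRect(w[m][:,:2].astype(np.float32)); print('blue',m.sum(),r)
s=robot.observe(); print(s['joints'].round(0),s['tcp_pos'])
R=att(-14.9,45,1); c=np.array([534.9,40.5,88]); lab=np.array([-.966,.259,0])
t=c+np.array([0,0,11.5])-lab*3.5; print(t); go(t-110*R[:,2],R,4); go(t,R,8)
```

```text
blue 651 ((534.7305297851562, 40.51535415649414), (55.95109176635742, 56.246952056884766), 75.35887908935547)
[ 13. -47. 141. -26.  48. -52.] [462.45557778  60.26034917 243.3691339 ]
[538.281   39.5935  99.5   ]
t 23.77 dp [  0.7  -0.7 -66.1] rv [ 0.1  0.1 -0.2] minrows 1.6 per row [  0.2  -0.2 -16.5] [ 0.02  0.02 -0.06]
t 23.77 dp [  75.8  -20.7 -143.9] rv [ 0.1  0.1 -0.2] minrows 3.9 per row [  9.5  -2.6 -18. ] [ 0.01  0.01 -0.03]
```

jog_arm([
  [0, 0, -22, 0, 0, 0],
  [0, 0, -22, 0, 0, 0],
  [0, 0, -21, 0, 0, 0],
  [16, -4.3, -16.5, 0, 0, 0],
  [16, -4.3, -16.5, 0, 0, 0],
  [16, -4.3, -16.5, 0, 0, 0],
  [14, -3.9, -14.5, 0, 0, 0],
  [12, -3.3, -12.5, 0, 0, 0],
])

```text
time: 24.43
tcp_pos: [537.8, 38.3, 98.8]
ee_rot: [[-0.684, 0.261, 0.681], [0.183, 0.965, -0.186], [-0.706, -0.002, -0.708]]
force: [0.6, 0.6, -0.2]
gripper_width: 0.996
finger_force: 0.0
```

Run:
```python
from h import *
s=robot.observe(); print(s['tcp_pos'],s['force'])
im,_,_=cloud('wrist'); im2,_,_=cloud('side'); save(np.hstack([cv2.resize(im,(400,300)),cv2.resize(im2[150:300,180:380],(400,300))]),'b1.png')
```

```text
[537.80881465  38.2901294   98.79467915] [ 0.58188038  0.60862994 -0.21819606]
```

View pics/b1.png

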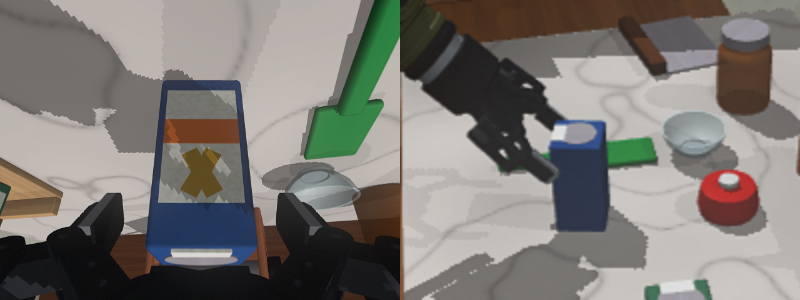

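The side view shows the pads only just overlapping the tin's label edge, with plenty of palm room. I'll advance a little more, then close.

jog_arm([
  [3, -0.8, -3, 0, 0, 0],
  [3, -0.8, -3, 0, 0, 0],
  [2, -0.5, -2, 0, 0, 0],
  [0, 0, 0, 0, 0, 0],
  [0, 0, 0, 0, 0, 0],
  [0, 0, 0, 0, 0, 0],
  [0, 0, 0, 0, 0, 0],
  [0, 0, 0, 0, 0, 0],
])

```text
time: 25.2
tcp_pos: [545.6, 37.2, 93.3]
ee_rot: [[-0.683, 0.259, 0.683], [0.182, 0.966, -0.184], [-0.708, -0.001, -0.707]]
force: [0.7, 0.6, 0.3]
gripper_width: 0.993
finger_force: 0.0
```

jog_arm([
  [0, 0, 0, 0, 0, 0],
  [0, 0, 0, 0, 0, 0],
  [0, 0, 0, 0, 0, 0],
  [0, 0, 0, 0, 0, 0],
  [0, 0, 0, 0, 0, 0],
  [0, 0, 0, 0, 0, 0],
  [0, 0, 0, 0, 0, 0],
  [0, 0, 0, 0, 0, 0],
], grip=40, force=80)

```text
time: 25.87
tcp_pos: [545.8, 37.1, 93.2]
ee_rot: [[-0.683, 0.259, 0.683], [0.182, 0.966, -0.184], [-0.708, -0.001, -0.707]]
force: [-3.5, 0.1, 5.2]
gripper_width: 0.645
finger_force: 85.5
```

jog_arm([
  [0, 0, 5, 0, 0, 0],
  [0, 0, 10, 0, 0, 0],
  [0, 0, 20, 0, 0, 0],
  [0, 0, 25, 0, 0, 0],
  [0, 0, 25, 0, 0, 0],
  [0, 0, 25, 0, 0, 0],
  [0, 0, 20, 0, 0, 0],
  [0, 0, 10, 0, 0, 0],
])

```text
time: 26.53
tcp_pos: [545.6, 37.2, 234.6]
ee_rot: [[-0.682, 0.259, 0.683], [0.183, 0.966, -0.184], [-0.708, -0.001, -0.706]]
force: [0.6, -0.2, -4.2]
gripper_width: 0.638
finger_force: 85.4
```

Run:
```python
from h import *
# final blue centre: rack_stop + (-36)x -48y
c=np.array([531.5-47.9+1.8,-279+2.4+36,0]); print(c)
lab=np.array([.05,.9987,0])
s=robot.observe();print(s['joints'].round(0))
go(c+np.array([0,0,260])-lab*8,att(-92.9,45,1),16)
```

```text
[ 485.4 -240.6    0. ]
[  6. -32. 134. -25.  38. -55.]
t 26.53 dp [ -60.6 -285.8   25.4] rv [  0.1   0.  -77.9] minrows 10.9 per row [ -3.8 -17.9   1.6] [ 0.    0.   -4.87]
```

jog_arm([
  [-3.8, -18, 0, 0, 0, -4.87],
  [-3.8, -18, 0, 0, 0, -4.87],
  [-3.8, -18, 0, 0, 0, -4.87],
  [-3.8, -18, 0, 0, 0, -4.87],
  [-3.8, -18, 0, 0, 0, -4.87],
  [-3.8, -18, 0, 0, 0, -4.87],
  [-3.8, -18, 0, 0, 0, -4.87],
  [-3.8, -18, 0, 0, 0, -4.87],
])

```text
time: 27.2
tcp_pos: [513.6, -107.3, 229.8]
ee_rot: [[-0.417, 0.811, 0.41], [0.574, 0.585, -0.573], [-0.704, -0.004, -0.71]]
force: [0.6, -1.2, -5.3]
gripper_width: 0.644
finger_force: 85.4
```

jog_arm([
  [-3.8, -18, 0, 0, 0, -4.87],
  [-3.8, -18, 0, 0, 0, -4.87],
  [-3.8, -18, 0, 0, 0, -4.87],
  [-3.8, -18, 0, 0, 0, -4.87],
  [-3.8, -18, 0, 0, 0, -4.87],
  [-3.8, -18, 0, 0, 0, -4.87],
  [-3.8, -18, 0, 0, 0, -4.87],
  [-3.8, -18, 0, 0, 0, -4.87],
])

```text
time: 27.87
tcp_pos: [483.7, -250.9, 229.9]
ee_rot: [[0.036, 0.998, -0.042], [0.708, -0.055, -0.704], [-0.705, -0.005, -0.709]]
force: [0.2, 0.7, -4.6]
gripper_width: 0.647
finger_force: 85.4
```

```bash
cat > lid.py <<'E'
from h import *
im,d,w=cloud('top'); hsv=cv2.cvtColor(im,cv2.COLOR_RGB2HSV)
b=(hsv[...,0]>100)&(hsv[...,0]<130)&(hsv[...,1]>80)&(w[...,1]<-180)&(w[...,2]>140)
P=w[b]; zm=np.nanpercentile(P[:,2],90); P=P[P[:,2]>zm-8]
r=cv2.minAreaRect(P[:,:2].astype(np.float32)); print('blue lid',len(P),np.round(r[0],1),np.round(r[1],1),round(r[2],1),'z',P[:,2].mean().round(1),'normal',np.linalg.svd(P-P.mean(0),full_matrices=0)[2][2].round(3))
s=robot.observe(); print(s['tcp_pos'].round(1),s['force'].round(1),s['joints'].round(0))
E
python3 lid.py
python3 - <<'E'
from h import *
go([484.8,-251,120],att(-92.9,45,1),8)
E
```

```text
blue lid 55 [ 489.1 -194.6] [ 27.9 122.6] 88.2 z 305.4 normal [-0.043 -0.81   0.585]
[ 484.2 -253.5  230.6] [-0.8 -3.2 -3.4] [-11.  -9. 117. -47.  72.   7.]
t 27.92 dp [   0.6    2.5 -110.6] rv [-0.  -0.3  0.5] minrows 2.7 per row [  0.1   0.3 -13.8] [-0.01 -0.03  0.06]
```

```bash
sed -i 's/&(w\[...,2\]>140)/\&(w[...,2]>LO)\&(w[...,2]<HI)/; s/^im,d/import sys; LO,HI=map(float,sys.argv[1:])\nim,d/' lid.py; python3 lid.py 268 292
```

```text
blue lid 359 [ 485.3 -230.7] [ 78.8 102.8] 83.0 z 282.8 normal [-0.002 -0.035  0.999]
[ 484.4 -252.2  230.3] [ 0.3  0.2 -4.6] [-11.  -9. 117. -47.  72.   7.]
```

jog_arm([
  [0.1, 0.2, -18, 0, 0, 0.05],
  [0.1, 0.2, -20, 0, 0, 0.05],
  [0.1, 0.2, -20, 0, 0, 0.05],
  [0.1, 0.2, -20, 0, 0, 0.05],
  [0.1, 0.2, -18, 0, 0, 0.05],
  [0.1, 0.2, -12, 0, 0, 0.05],
  [0, 0, -7, 0, 0, 0],
  [0, 0, -2, 0, 0, 0],
])

```text
time: 28.63
tcp_pos: [484.3, -249.1, 113.6]
ee_rot: [[0.029, 0.999, -0.036], [0.707, -0.045, -0.705], [-0.706, -0.005, -0.708]]
force: [-1.3, -0.2, -3.8]
gripper_width: 0.643
finger_force: 86.8
```

jog_arm([
  [0, 0, -1, 0, 0, 0],
  [0, 0, -1, 0, 0, 0],
  [0, 0, -1, 0, 0, 0],
  [0, 0, -1, 0, 0, 0],
  [0, 0, -0.5, 0, 0, 0],
  [0, 0, -0.5, 0, 0, 0],
  [0, 0, 0, 0, 0, 0],
  [0, 0, 0, 0, 0, 0],
])

```text
time: 29.3
tcp_pos: [485.4, -249.8, 110.9]
ee_rot: [[0.032, 0.999, -0.034], [0.706, -0.046, -0.706], [-0.707, -0.001, -0.707]]
force: [0.5, -0.1, -4.5]
gripper_width: 0.642
finger_force: 86.8
```

```bash
python3 lid.py 145 175
```

```text
blue lid 285 [ 491.1 -226.2] [80.1 96.1] 88.5 z 163.2 normal [ 0.004  0.024 -1.   ]
[ 485.4 -249.7  110.9] [ 0.6  0.4 -4.2] [-11.  -1. 122. -52.  63.  18.]
```

Lid at z 163, so about 7 mm above the seat.

jog_arm([
  [0, 0, -0.8, 0, 0, 0],
  [0, 0, -0.8, 0, 0, 0],
  [0, 0, -0.8, 0, 0, 0],
  [0, 0, -0.8, 0, 0, 0],
  [0, 0, -0.8, 0, 0, 0],
  [0, 0, -0.8, 0, 0, 0],
  [0, 0, 0, 0, 0, 0],
  [0, 0, 0, 0, 0, 0],
])

```text
time: 30.02
tcp_pos: [485.3, -249.7, 105.9]
ee_rot: [[0.031, 0.999, -0.034], [0.706, -0.046, -0.706], [-0.707, -0.002, -0.707]]
force: [0.2, 0.5, -4.0]
gripper_width: 0.642
finger_force: 86.8
```

jog_arm([
  [0, 0, -0.5, 0, 0, 0],
  [0, 0, -0.5, 0, 0, 0],
  [0, 0, -0.5, 0, 0, 0],
  [0, 0, 0, 0, 0, 0],
  [0, 0, 0, 0, 0, 0],
  [0, 0, 0, 0, 0, 0],
  [0, 0, 0, 0, 0, 0],
  [0, 0, 0, 0, 0, 0],
])

```text
time: 30.68
tcp_pos: [485.4, -249.7, 104.6]
ee_rot: [[0.032, 0.999, -0.034], [0.706, -0.046, -0.706], [-0.707, -0.001, -0.707]]
force: [0.4, 0.1, -5.4]
gripper_width: 0.642
finger_force: 86.8
```

jog_arm([
  [0, 0, -0.5, 0, 0, 0],
  [0, 0, -0.5, 0, 0, 0],
  [0, 0, -0.5, 0, 0, 0],
  [0, 0, 0, 0, 0, 0],
  [0, 0, 0, 0, 0, 0],
  [0, 0, 0, 0, 0, 0],
  [0, 0, 0, 0, 0, 0],
  [0, 0, 0, 0, 0, 0],
])

```text
time: 31.35
tcp_pos: [485.4, -249.8, 103.2]
ee_rot: [[0.032, 0.999, -0.034], [0.706, -0.046, -0.707], [-0.707, -0.001, -0.707]]
force: [-0.4, 0.5, -2.0]
gripper_width: 0.645
finger_force: 87.1
```

jog_arm([
  [0, 0, -0.4, 0, 0, 0],
  [0, 0, -0.3, 0, 0, 0],
  [0, 0, 0, 0, 0, 0],
  [0, 0, 0, 0, 0, 0],
  [0, 0, 0, 0, 0, 0],
  [0, 0, 0, 0, 0, 0],
  [0, 0, 0, 0, 0, 0],
  [0, 0, 0, 0, 0, 0],
])

```text
time: 32.02
tcp_pos: [485.5, -249.9, 103.2]
ee_rot: [[0.032, 0.999, -0.034], [0.706, -0.047, -0.707], [-0.708, -0.001, -0.706]]
force: [-3.7, 3.8, 4.0]
gripper_width: 0.645
finger_force: 87.4
```

jog_arm([
  [0, 0, 0, 0, 0, 0],
  [0, 0, 0, 0, 0, 0],
  [0, 0, 0, 0, 0, 0],
  [0, 0, 0, 0, 0, 0],
  [0, 0, 0, 0, 0, 0],
  [0, 0, 0, 0, 0, 0],
  [0, 0, 0, 0, 0, 0],
  [0, 0, 0, 0, 0, 0],
], grip=78)

```text
time: 32.68
tcp_pos: [485.4, -249.8, 102.3]
ee_rot: [[0.031, 0.999, -0.034], [0.706, -0.046, -0.706], [-0.707, -0.002, -0.707]]
force: [-0.2, 0.0, -0.1]
gripper_width: 0.907
finger_force: 0.0
```

jog_arm([
  [0.3, 4, 4, 0, 0, 0],
  [0.3, 6, 6, 0, 0, 0],
  [0.5, 9, 9, 0, 0, 0],
  [0.5, 10, 10, 0, 0, 0],
  [0.5, 10, 10, 0, 0, 0],
  [0.5, 10, 10, 0, 0, 0],
  [0.5, 10, 10, 0, 0, 0],
  [0.4, 6, 6, 0, 0, 0],
])

```text
time: 33.35
tcp_pos: [489.9, -183.3, 169.7]
ee_rot: [[0.033, 0.999, -0.031], [0.706, -0.045, -0.706], [-0.707, 0.001, -0.707]]
force: [0.2, 0.2, -0.7]
gripper_width: 0.915
finger_force: 0.0
```

Run:
```python
from h import *
tin(60,95,140,(500,680,-320,-190)); tin(100,130,140,(420,540,-320,-190))
s=robot.observe(); print(s['tcp_pos'].round(1),s['force'].round(1))
```

```text
tin lid [ 582.  -252.1] [54.2 56.3] 87.3 z 154.6
tin lid [ 485.8 -238.1] [56.6 56. ] 86.8 z 154.6
[ 490.3 -183.6  169.5] [ 0.3 -0.5 -0.1]
```

jog_arm([
  [-0.5, 0, 0, 0, 0, 0],
  [-0.5, 0, -5, 0, 0, 0],
  [-0.5, 0, -18, 0, 0, 0],
  [-0.5, 0, -22, 0, 0, 0],
  [-0.5, -2, -22, 0, 0, 0],
  [-0.5, -5, -22, 0, 0, 0],
  [0, -5, -20, 0, 0, 0],
  [0, -5, -12, 0, 0, 0],
], grip=0, force=40)

```text
time: 34.12
tcp_pos: [483.4, -202.0, 42.7]
ee_rot: [[0.028, 0.999, -0.038], [0.707, -0.047, -0.706], [-0.707, -0.007, -0.708]]
force: [-0.1, 0.3, 0.1]
gripper_width: -0.001
finger_force: 0.0
```

jog_arm([
  [0, -4, 0, 0, 0, 0],
  [0, -4, 0, 0, 0, 0],
  [0, -3, 0, 0, 0, 0],
  [0, -2, 0, 0, 0, 0],
  [0, -1.5, 0, 0, 0, 0],
  [0, -1.5, 0, 0, 0, 0],
  [0, -1, 0, 0, 0, 0],
  [0, -1, 0, 0, 0, 0],
])

```text
time: 34.78
tcp_pos: [486.2, -219.6, 46.8]
ee_rot: [[0.032, 0.999, -0.033], [0.706, -0.046, -0.706], [-0.707, -0.0, -0.707]]
force: [-0.4, 5.6, 3.5]
gripper_width: -0.002
finger_force: 2.6
```

Run:
```python
from h import *
tin(100,130,140,(420,540,-320,-190))
s=robot.observe(); print(s['tcp_pos'].round(1),s['force'].round(1)); go([486,-230.3,48],att(-92.9,45,1),8)
```

```text
tin lid [ 486.  -238.1] [56.5 56.6] 87.1 z 154.7
[ 486.3 -219.7   46.8] [0.2 1.6 1.7]
t 34.83 dp [ -0.3 -10.6   1.2] rv [-0.  -0.  -0.3] minrows 0.3 per row [-0.  -1.3  0.1] [-0.   -0.   -0.03]
```

Just in contact, with about 9.5 mm to the rail.

jog_arm([
  [0, -0.8, 0, 0, 0, 0],
  [0, -0.8, 0, 0, 0, 0],
  [0, -0.8, 0, 0, 0, 0],
  [0, -0.8, 0, 0, 0, 0],
  [0, -0.8, 0, 0, 0, 0],
  [0, -0.8, 0, 0, 0, 0],
  [0, -0.8, 0, 0, 0, 0],
  [0, -0.8, 0, 0, 0, 0],
])

```text
time: 35.5
tcp_pos: [486.5, -225.8, 46.8]
ee_rot: [[0.032, 0.999, -0.032], [0.706, -0.045, -0.706], [-0.707, -0.0, -0.707]]
force: [0.9, 5.1, 2.8]
gripper_width: 0.001
finger_force: 2.6
```

jog_arm([
  [0, -0.4, 0, 0, 0, 0],
  [0, -0.4, 0, 0, 0, 0],
  [0, -0.4, 0, 0, 0, 0],
  [0, -0.4, 0, 0, 0, 0],
  [0, -0.3, 0, 0, 0, 0],
  [0, -0.3, 0, 0, 0, 0],
  [0, -0.3, 0, 0, 0, 0],
  [0, -0.3, 0, 0, 0, 0],
])

```text
time: 36.17
tcp_pos: [486.5, -228.6, 46.8]
ee_rot: [[0.032, 0.999, -0.032], [0.706, -0.045, -0.706], [-0.707, -0.0, -0.707]]
force: [-0.1, 4.7, 3.8]
gripper_width: -0.004
finger_force: 2.6
```

Run:
```python
from h import *
tin(100,130,140,(420,540,-320,-190))
s=robot.observe(); print(s['tcp_pos'].round(1),s['force'].round(1))
```

```text
tin lid [ 486.  -247.2] [56.5 55.7] 87.1 z 154.5
[ 486.5 -228.6   46.8] [-0.   6.1  3.8]
```

jog_arm([
  [0, -0.3, 0, 0, 0, 0],
  [0, -0.3, 0, 0, 0, 0],
  [0, -0.3, 0, 0, 0, 0],
  [0, -0.3, 0, 0, 0, 0],
  [0, -0.2, 0, 0, 0, 0],
  [0, -0.2, 0, 0, 0, 0],
  [0, 0, 0, 0, 0, 0],
  [0, 0, 0, 0, 0, 0],
])

```text
time: 36.88
tcp_pos: [486.6, -230.0, 46.8]
ee_rot: [[0.032, 0.999, -0.032], [0.707, -0.045, -0.706], [-0.707, -0.0, -0.707]]
force: [-0.7, 6.3, 4.3]
gripper_width: 0.003
finger_force: 3.5
```

jog_arm([
  [0, -0.2, 0, 0, 0, 0],
  [0, -0.2, 0, 0, 0, 0],
  [0, -0.2, 0, 0, 0, 0],
  [0, -0.2, 0, 0, 0, 0],
  [0, -0.2, 0, 0, 0, 0],
  [0, -0.2, 0, 0, 0, 0],
  [0, 0, 0, 0, 0, 0],
  [0, 0, 0, 0, 0, 0],
])

```text
time: 37.55
tcp_pos: [486.7, -230.1, 46.7]
ee_rot: [[0.033, 0.999, -0.032], [0.708, -0.045, -0.705], [-0.706, 0.0, -0.708]]
force: [-0.9, 15.5, 8.0]
gripper_width: 0.0
finger_force: 7.3
```

jog_arm([
  [0, 0, 0, 0, 0, 0],
  [0, 0, 0, 0, 0, 0],
  [0, 0, 0, 0, 0, 0],
  [0, 0, 0, 0, 0, 0],
  [0, 0, 0, 0, 0, 0],
  [0, 0, 0, 0, 0, 0],
  [0, 0.4, 0, 0, 0, 0],
  [0, 0, 0, 0, 0, 0],
])

```text
time: 38.22
tcp_pos: [486.7, -230.1, 46.7]
ee_rot: [[0.032, 0.999, -0.032], [0.707, -0.045, -0.706], [-0.706, 0.0, -0.708]]
force: [-0.6, 11.3, 5.8]
gripper_width: -0.003
finger_force: 5.8
```

jog_arm([
  [0, 0, 0, 0, 0, 0],
  [0, 0, 0, 0, 0, 0],
  [0, 0, 0, 0, 0, 0],
  [0, 0, 0, 0, 0, 0],
  [0, 2, 0, 0, 0, 0],
  [0, 6, 0, 0, 0, 0],
  [0, 15, 0, 0, 0, 0],
  [0, 15, 5, 0, 0, 0],
])

```text
time: 38.88
tcp_pos: [484.5, -193.0, 50.1]
ee_rot: [[0.031, 0.999, -0.037], [0.706, -0.048, -0.706], [-0.707, -0.004, -0.707]]
force: [-0.4, -0.1, 0.3]
gripper_width: 0.004
finger_force: 0.0
```

jog_arm([
  [0, 10, 20, 0, 0, 0],
  [0, 10, 30, 0, 0, 0],
  [0, 10, 30, 0, 0, 0],
  [0, 10, 30, 0, 0, 0],
  [0, 0, 30, 0, 0, 0],
  [0, 0, 20, 0, 0, 0],
  [0, 0, 0, 0, 0, 0],
  [0, 0, 0, 0, 0, 0],
])

```text
time: 39.55
tcp_pos: [486.3, -153.2, 212.3]
ee_rot: [[0.033, 0.999, -0.032], [0.706, -0.046, -0.706], [-0.707, 0.001, -0.707]]
force: [-0.2, -0.3, -1.1]
gripper_width: 0.003
finger_force: 0.0
```

Run:
```python
from h import *
im,_=tin(60,95,140,(500,680,-320,-190)); tin(100,130,140,(420,540,-320,-190))
s=robot.observe(); print(s['tcp_pos'].round(1),s['force'].round(1))
im2,_,_=cloud('side'); save(np.hstack([cv2.resize(im[200:350,390:563],(400,347)),cv2.resize(im2[140:400,150:450],(400,347))]),'end.png')
```

```text
tin lid [ 581.8 -252.3] [53.6 55.9] 86.5 z 154.6
tin lid [ 485.9 -247.7] [55.9 55.9] 87.1 z 154.7
[ 484.9 -153.3  209.6] [-0.5  0.2 -0.6]
```

View pics/end.png

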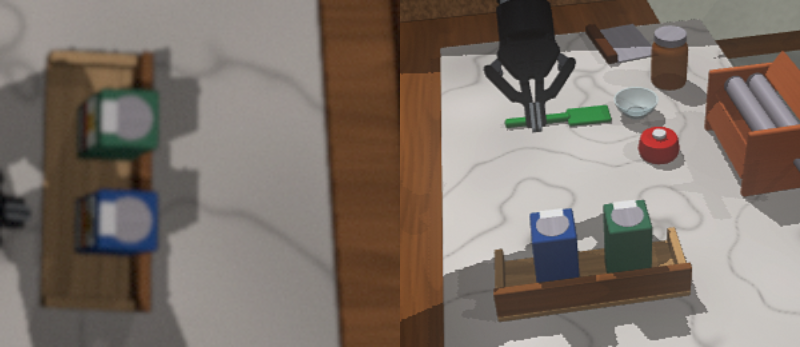

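Both tins stand square and flush, tabs toward the open front. The robot is clear and the other things are where they were.

```bash
python3 -c "
from rig import robot
print(robot.hand_in())"
```

```text
the job is handed in; nothing more can be done
None
```

Both tins stand upright and flush in the rack with labels facing out, green pressed first and then blue at roughly 10 N each; I handed the job in at about 40 s, and it returned no verdict.

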